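# Load the walnut forming bar into the bench holder and lock it with the quarter-turn handle

## Task

Turn the holder's red handle fully open, then take the dark walnut bar out of the rack and lay it flat on the bench, letting go of it there to change your grip to its nose (the rack hides the nose, the holder will hide the shank). Then load it into the holder, grooved shank first and pushed fully home with the nose sticking out, turn the red handle fully closed to lock it, and let go. Leave the pale beech bar, the glue bottle and the thread spool undisturbed.

Things in the scene. Friction and masses are not known exactly. Their poses are not given: they have to be found in the camera images.
- walnut_bar: Loose dark walnut bar, 180 mm long along x, 0.11-0.22 kg. Origin: underside, mid-length; +x to the nose. From x = -90: tail block 32x32 mm to -52, grooved neck (14 wide, 32 high, groove in both sides) to -13, brass collar 32x32 to +5, octagonal nose 26 across flats (two upright) to +80, rounded tip to +90. Starts in either rack bay, nose and collar inside, 60 mm of the tail end out.
- walnut_bar_tail (a point): Centre of the bar's flat tail end face (bar x = -90 mm), on the bar's axis, 16 mm above its underside.
- walnut_bar_grip (a point): On the bar's axis in the tail block (bar x = -70 mm): where it can be taken while in the rack.
- walnut_bar_nose (a point): On the bar's axis in the nose (bar x = +42 mm), 32 mm outside the holder's mouth once loaded. With the bar lying flat it rests on its square parts and the nose is 3 mm clear of the surface.
- beech_bar: Bystander: pale beech bar of the same shape and size with the same brass collar, in the other rack bay; must stay there.
- rack: Fixed wooden rack with two roofed bays. Origin: middle of its front edge at bench level; x points into the bays. Bay axes along x at y = -45 and +45 mm; bays 40 mm wide, 125 deep, floor 8, roof underside 46, roof top 52 mm above the bench; outside 135 deep, 150 wide. Mouths face roughly the robot's right (-y).
- holder: Fixed wooden holder, roofed square tunnel. Origin: middle of the mouth at bench level; x points into the tunnel (axis y = 0). Floor 12, roof underside 50, roof top 56 mm above the bench; 37 mm between walls, mouth flared to 51 over the first 12 mm, roof from x = 12; end stop at x = 100. Base 12 thick, x -5..120, y -95..55. Mouth faces roughly the robot's left (+y).
- holder_mouth (a point): Centre of the tunnel mouth (holder x = 0, on the tunnel axis, 28 mm above the bench).
- holder_stop (a point): Centre of the end stop's face (holder x = 100 mm, on the tunnel axis, 28 mm above the bench); the tail end face centre comes to here.
- handle (a joint): Handle angle: 0 closed stop, 1.571 open stop, growing counter-clockwise from above; starts 0 to 0.25. Stiff (2 N at the grip), stays put. Closed: lever to holder's -y (crosswise), steel bolt bars the tunnel. Open: lever to holder's +x (in line), tunnel free. Closing swings the bolt into the bar's groove and draws the bar home the last 10-20 mm; a bar much further out blocks it.
- handle_pivot (a point): On the handle's vertical hinge axis (holder x = 55, y = -45 mm), at the height of the middle of the lever, 69 mm above the bench.
- handle_grip (a point): Middle of the red grip on the lever, 82.5 mm from the hinge axis, 69 mm above the bench. The grip is 65 mm long along the lever, 22 mm wide, 16 mm high, level; nothing is below it down to the base or bench.
- glue: Bystander: yellow glue bottle with red cap, 52 mm diameter, 140 mm tall, standing. Origin: centre of its underside.
- spool: Bystander: white thread spool, 52 mm diameter, 70 mm tall, standing. Origin: centre of its underside.
There are look-alikes about, which are no part of the job. Leave any blue or pink look-alike of the walnut_bar alone.

How it is judged:
By the outcome, as a careful person would: the job done as asked, in the order asked, and still so for the second after the job is handed in, with the robot touching nothing.
It also fails if it takes over 72 s, if anything falls off the work surface, if the arm or the gripper's body presses on something with over 40 N, if the wrist force passes 120 N, or if a joint passes its speed limit or range.

## Robot

A 6-joint arm with a two-finger parallel gripper is mounted at the origin on the work surface. World frame = base frame: x ahead of the robot, y to its left, z up, the work surface at z = 0. Lengths are in m, angles in rad, forces in N, time in s.
With the tool pointing down it reaches from about 0.4 to 0.825 m from the base axis. Payload 7 kg.
Tool frame: the origin (TCP) lies at the very end of the fingers, on their centre line; the grasp point (between the pads) lies 19 mm behind it; z points along the fingers, y is the line along which they close (so a half turn about z gives the same grasp; the last joint's range is limited). The gripper opens to 88 mm and grips with 3 to 60 N. Pads are 19 mm wide; open, the fingers measure 130 mm over their backs; the gripper's body (78 mm by 193 mm) begins 47 mm behind the grasp point.
Start: joints at [-1.061, 0.359, 0.012, 0, -1.224, -0.288], TCP at [0.148, -0.658, 0.204] pointing down, gripper open.
Joint ranges: [-3.07, 3.07], [-1.43, 2.12], [-1.02, 1.25], [-3.03, 1.67], [-3.05, -0], [-3.03, 3.03]. Speed limits (rad/s): [2.39, 2.39, 3.01, 3.14, 3.14, 3.14].

## Interface

Orientations are given as a 3x3 rotation matrix whose columns are the frame's x, y, z axes.
In Python, from cell import r, imaging, workorder gives the robot as it stands. The module is installed in compiled form; this text tells all that it offers.
- The arm moves only by the shell command python3 -m inch 'ROWS' [FORCE]. ROWS is JSON, a list of rows, each a list of 3 entries, a list of its own where there are three numbers: the shift along the tool's x, y, z in units of 25 mm (1.0 is 25 mm), then the turn about the tool's z in degrees, then the opening, from -1 (shut) to 1 (fully open). A call has 1 to 12 rows; each row is the pose to reach, as a shift and turn from the pose commanded when the call began, along the tool's axes at that moment; what a row does not reach only later rows make up. A row lasts 1/8 s, in which the tool goes at most 62.5 mm and 10.7 degrees, less where a joint would pass 70% of its speed; a pose out of reach is approached as far as the arm can. A call with a gripper value outside its range is refused whole. The fingers move at their own pace and stop on an object; FORCE is the grip in N (left out, the last holds). Time passes only in rows, so rows that repeat a pose let the fingers close. It gives the time, the measured TCP pose, the force, the opening and the grip force at its end, in the units of the state.
- r.observe(): the state, without advancing time (a new reading comes with each control period).
- imaging.snapshot(name): name is "scene" or "top" or "wrist"; returns the picture (400x640x3 uint8, red, green, blue); there is no depth.
- imaging.camera_params(name): a dict with "K" (3x3 intrinsics, pixels), "xyz" and "rotation" of the camera in the world. Camera axes: x right, y up, looking along -z (the intrinsics and any distortion apply to the point x, -y, -z); pixel columns grow to the right and rows downward; lengths in m; the calibration is good to about 2 mm. A picture is of the moment at which its call begins: read the wrist's pose just before it. camera_params takes no time and is no camera call; for the wrist camera it gives the pose at the moment of the call.
- workorder.sign_off(): hands the job in; it is judged then, once.
The state is a dict: "time": time; "joint_positions": joint angles; "qvel": joint speeds; "joint_efforts": joint torques, N m; "tool_pos": TCP position; "eef_rot": TCP orientation; "contact_force": force on the tool from outside, world axes, zero at the start; "ft_torque": the same for the moment, N m; "opening": opening from 0.0 (shut) to 1.0 (fully open); "gripper_force": force on a finger pad.
Only numpy, scipy, OpenCV 4.12 (cv2) and the standard library are available. Lean on these libraries where they do the work, as an engineer would, in place of code of your own. Each camera call takes 0.05 s, during which the arm holds its last target. There are 200 camera calls.

## Working session

There is one attempt and no reset: what is moved stays moved. The work goes in short steps, Python scripts to look and compute and a shell command to move; the robot and the scene stay as the last step left them, time stands still between calls to the robot, and variables do not carry over. Pictures are saved under pics/ and viewed, at most 10 in all, crops included, and the job is handed in when it is done.

```bash
mkdir -p pics; python3 - <<'E'
from cell import r, imaging
import cv2,numpy as np
s=r.observe();print({k:np.round(v,3).tolist() for k,v in s.items()})
for n in("scene","top"):
    p=imaging.camera_params(n);print(n,{k:np.round(v,4).tolist() if not isinstance(v,str) else v for k,v in p.items()})
    cv2.imwrite(f"pics/{n}0.png",imaging.snapshot(n)[:,:,::-1])
E
```

```text
{'time': 0.0, 'joint_positions': [-1.061, 0.359, 0.011, -0.0, -1.224, -0.288], 'qvel': [-0.0, 0.001, 0.002, 0.001, -0.001, -0.0], 'joint_efforts': [0.002, -58.271, 29.306, 6.997, 0.007, -0.0], 'tool_pos': [0.148, -0.658, 0.203], 'eef_rot': [[-0.976, -0.22, -0.0], [-0.22, 0.976, 0.002], [0.0, 0.002, -1.0]], 'contact_force': [1.366, 0.01, -0.37], 'ft_torque': [-0.004, 0.051, 0.019], 'gripper_force': 0.0, 'opening': 0.997}
scene {'K': [[423.3801, 0.0, 315.4129], [0.0, 423.3801, 203.7956], [0.0, 0.0, 1.0]], 'xyz': [1.1793, 0.6309, 0.6438], 'rotation': [[-0.6491, -0.4327, 0.6256], [0.7605, -0.389, 0.52], [0.0184, 0.8133, 0.5816]]}
top {'K': [[404.3069, 0.0, 326.5539], [0.0, 404.3069, 194.8922], [0.0, 0.0, 1.0]], 'xyz': [0.4921, 0.1106, 1.0316], 'rotation': [[0.0039, 0.9964, -0.085], [-1.0, 0.0044, 0.0057], [0.006, 0.085, 0.9964]]}
```

View pics/top0.png

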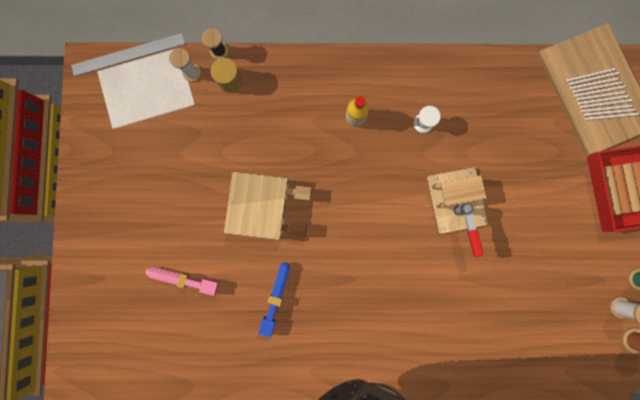

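View pics/scene0.png

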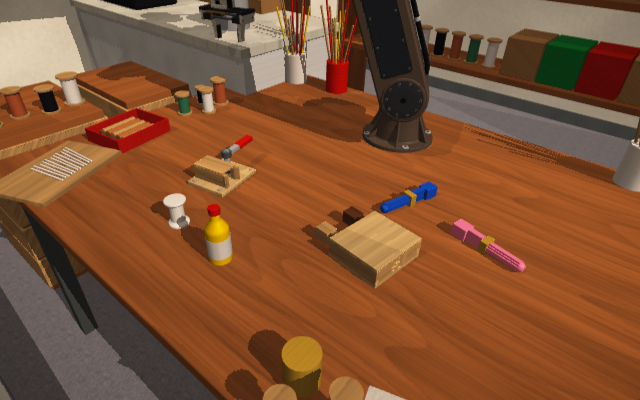

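The top view shows the rack at (256,205) with its mouths to the right. Four bars could be the one meant: a dark one at (295,230), a pale one at (300,193), a blue one at (275,300) and a pink one at (182,280). The dark bar in the lower bay fits, because it is dark walnut and sits in the rack with its tail end out. The holder is at (460,200), with the handle closed or nearly so and the grip at (475,242). I'll confirm this in an enlarged crop.

```bash
python3 - <<'E'
import cv2,numpy as np
a=cv2.imread("pics/top0.png")
f=lambda x0,y0,w,h,s:cv2.resize(a[y0:y0+h,x0:x0+w],None,fx=s,fy=s,interpolation=cv2.INTER_CUBIC)
cv2.imwrite("pics/crop1.png",np.hstack([f(220,165,100,100,4),f(415,160,100,100,4)]))
E
```

```text
(no output)
```

View pics/crop1.png

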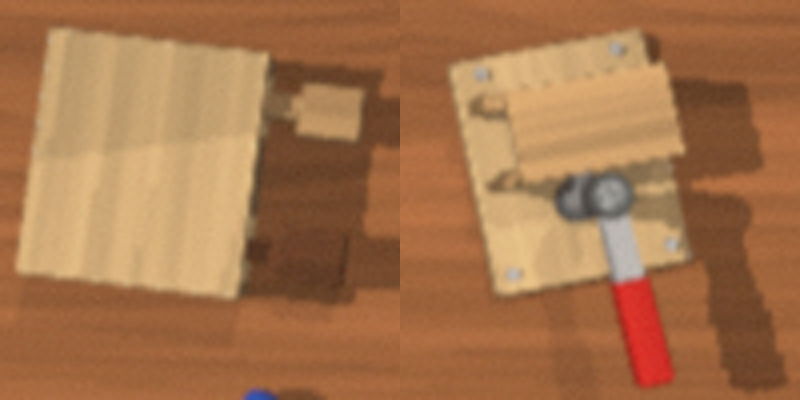

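The crop confirms it. The walnut tail is at about (305,230) in the lower bay (dark, tail out), and the beech tail is at about (302,193). The rack roof corners and the holder base corners are clear, and the handle's red end is at about (479,256).

```bash
cat >h.py <<'E'
from cell import r, imaging
import numpy as np, cv2
from scipy.optimize import least_squares
def cam(n): 
    p=imaging.camera_params(n); return np.array(p["K"]),np.array(p["xyz"]),np.array(p["rotation"])
def proj(c,P):
    K,t,R=c; q=(np.atleast_2d(P)-t)@R; q=q*[1,-1,-1]; q=q@K.T; return q[:,:2]/q[:,2:]
def plane(c,uv,z):
    K,t,R=c; d=np.linalg.solve(K,[*uv,1])*[1,-1,-1]; d=R@d; return t+d*(z-t[2])/d[2]
def pose(p,L):
    L=np.atleast_2d(np.array(L,float)); c,s=np.cos(p[2]),np.sin(p[2])
    return L@np.array([[c,-s,0],[s,c,0],[0,0,1]]).T+[p[0],p[1],0]
def fit(c,L,uv,p0):
    s=least_squares(lambda p:(proj(c,pose(p,L))-uv).ravel(),p0,x_scale=[.1,.1,.1]); return s.x,s.fun.reshape(-1,2)
def delta(xyz,ydir=None):
    "shift (25mm units, tool axes) and turn (deg) to TCP xyz with finger line along yaw ydir (rad)"
    s=r.observe(); R=np.array(s["eef_rot"]); d=R.T@(np.array(xyz)-s["tool_pos"])/.025
    t=None
    if ydir is not None:
        v=R.T@[np.cos(ydir),np.sin(ydir),0]; t=np.degrees(np.arctan2(-v[0],v[1])); t=(t+90)%180-90
    return np.round(d,2).tolist(), t if t is None else round(t,1)
E
python3 - <<'E'
from h import *
c=cam("top")
rk,e=fit(c,[[135,-75,52],[0,-75,52],[0,75,52],[135,75,52]]*np.array(.001),np.array([[232.5,172],[287.5,178.5],[280,239.25],[224.25,233.25]]),[.45,.2,1.5]);print("rack",rk.round(4),e.round(1).tolist())
ho,e=fit(c,[[-5,55,12],[-5,-95,12],[120,-95,12]]*np.array(.001),np.array([[427.25,176.5],[438.75,234],[487.5,225]]),[.45,-.15,-1.5]);print("holder",ho.round(4),e.round(1).tolist())
np.savez("p.npz",rk=rk,ho=ho)
P=lambda p,L:pose(p,np.array(L)*.001).round(4).tolist()
print("pivot,mouth,stop",P(ho,[[55,-45,69],[0,0,28],[100,0,28]]))
piv=pose(ho,[[.055,-.045,.077]])[0]
for uv in[(415+52,160+106/4.+0),(415+227/4,160+382/4-100+100),(415+240/4,160+335/4)]: 
  q=plane(c,uv,.077);v=q-piv;print(q.round(4),np.hypot(*v[:2]).round(4),"angle",(np.arctan2(v[1],v[0])-ho[2]+np.pi/2).round(3))
print("bar tail top",plane(c,(220+347/4,165+258/4),.040).round(4),"expect",P(rk,[[-60,45,24],[-40,45,24]]))
print("beech tail top",plane(c,(220+362/4,165+112/4),.040).round(4),"expect",P(rk,[[-60,-45,40]]))
for n,uv,z in[("glue",(358,112),0.07),("spool",(429,114),.07),("blue",(275,300),.02)]:print(n,plane(c,uv,z).round(3))
E
```

```text
rack [0.5417 0.2086 1.4619] [[0.0, -0.1], [-0.0, -0.3], [-0.0, 0.4], [0.0, 0.0]]
holder [ 0.5753 -0.1658 -1.3845] [[-0.3, -0.5], [0.3, 0.3], [-0.0, 0.2]]
pivot,mouth,stop [[0.5412, -0.2282, 0.069], [0.5753, -0.1658, 0.028], [0.5938, -0.264, 0.028]]
[ 0.595  -0.2289  0.077 ] 0.0538 angle 2.941
[ 0.4324 -0.2359  0.077 ] 0.1091 angle -0.115
[ 0.4598 -0.2443  0.077 ] 0.083 angle 0.009
bar tail top [0.4916 0.153  0.04  ] expect [[0.4904, 0.1538, 0.024], [0.4926, 0.1737, 0.024]]
beech tail top [0.5812 0.1445 0.04  ] expect [[0.5799, 0.1441, 0.04]]
glue [0.777 0.029 0.07 ]
spool [ 0.773 -0.143  0.07 ]
blue [0.319 0.23  0.02 ]
```

```bash
python3 - <<'E'
from h import *
ho=np.load("p.npz")["ho"]; piv=pose(ho,[[.055,-.045,.05]])[0]
a=ho[2]-np.pi/2+.035
g=piv+.0825*np.array([np.cos(a),np.sin(a),0]);print(g, delta([*g[:2],.13],a+np.pi/2))
E
```

```text
[ 0.46075492 -0.2462582   0.05      ] ([-15.81, 13.32, 2.93], np.float64(0.0))
```

```bash
python3 -m inch '[[[-15.8,13.3,2.0],0,1],[[-15.8,13.3,2.0],0,1],[[-15.8,13.3,2.0],0,1],[[-15.8,13.3,2.0],0,1],[[-15.8,13.3,2.0],0,1],[[-15.8,13.3,2.0],0,1],[[-15.8,13.3,2.0],0,1],[[-15.8,13.3,2.0],0,1],[[-15.8,13.3,2.0],0,0.2],[[-15.8,13.3,2.0],0,0.2],[[-15.8,13.3,2.0],0,0.2],[[-15.8,13.3,2.0],0,0.2]]' 10; python3 - <<'E'
from h import *
ho=np.load("p.npz")["ho"]; piv=pose(ho,[[.055,-.045,.05]])[0]
a=ho[2]-np.pi/2+.035
g=piv+.0825*np.array([np.cos(a),np.sin(a),0]);print(delta(g,a+np.pi/2))
c=cam("wrist");im=imaging.snapshot("wrist");cv2.imwrite("pics/w1.png",im[:,:,::-1]);print(proj(c,[g+[0,0,.027]]))
E
```

```text
time: 1.6
tool_pos: [0.4599, -0.2481, 0.1538]
eef_rot: [[-0.976, -0.218, -0.0], [-0.218, 0.976, 0.0], [0.0, 0.0, -1.0]]
contact_force: [0.0, 0.4, -0.1]
opening: 0.628
gripper_force: 0.0
([-0.05, 0.07, 4.15], np.float64(-0.1))
[[325.27649708 204.56860788]]
```

View pics/w1.png

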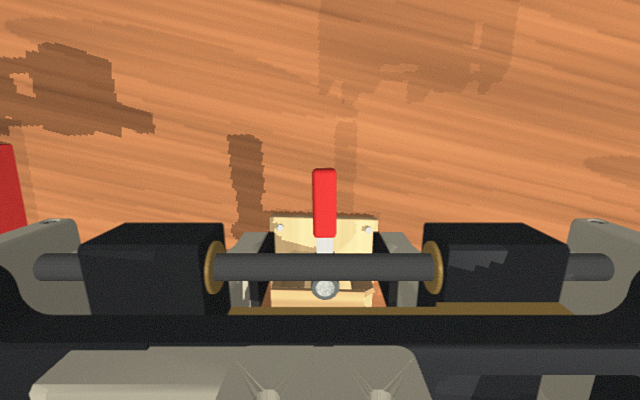

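The wrist view shows the red grip centred at (325,203), within 2 px of the prediction, so the localisation is good. Next I'll descend and grip.

```bash
python3 -m inch '[[[0,0,2],0,0.2],[[0,0,4.1],0,0.2],[[0,0,4.1],0,0.2],[[0,0,4.1],0,-0.8],[[0,0,4.1],0,-0.8],[[0,0,4.1],0,-0.8],[[0,0,4.1],0,-0.8],[[0,0,4.1],0,-0.8]]' 10; python3 - <<'E'
from h import *
ho=np.load("p.npz")["ho"]; piv=pose(ho,[[.055,-.045,.05]])[0]
p=r.observe()["tool_pos"];v=np.array(p)-piv;a0=np.arctan2(v[1],v[0]);print(a0-ho[2]+np.pi/2,np.hypot(*v[:2]))
for t in list(range(9,91,9)):
    a=a0+np.radians(t);print(t,delta(piv+.0825*np.array([np.cos(a),np.sin(a),0]))[0])
E
```

```text
time: 2.65
tool_pos: [0.4613, -0.2473, 0.0522]
eef_rot: [[-0.975, -0.22, 0.001], [-0.22, 0.975, -0.0], [-0.001, -0.001, -1.0]]
contact_force: [-1.0, 2.2, 7.4]
opening: 0.244
gripper_force: 10.0
0.04856479827842275 0.08222616889579752
9 [-0.04, -0.52, 0.09]
18 [-0.16, -1.02, 0.09]
27 [-0.37, -1.49, 0.09]
36 [-0.64, -1.93, 0.09]
45 [-0.98, -2.32, 0.09]
54 [-1.38, -2.65, 0.09]
63 [-1.83, -2.92, 0.09]
72 [-2.31, -3.11, 0.09]
81 [-2.81, -3.22, 0.1]
90 [-3.33, -3.26, 0.1]
```

```bash
python3 -m inch '[[[-0.04,-0.52,0],-9,-0.8],[[-0.16,-1.02,0],-18,-0.8],[[-0.37,-1.49,0],-27,-0.8],[[-0.64,-1.93,0],-36,-0.8],[[-0.98,-2.32,0],-45,-0.8],[[-1.38,-2.65,0],-54,-0.8],[[-1.83,-2.92,0],-63,-0.8],[[-2.31,-3.11,0],-72,-0.8],[[-2.81,-3.22,0],-81,-0.8],[[-3.2,-3.26,0],-88,-0.8],[[-3.3,-3.26,0],-89,-0.8],[[-3.3,-3.26,0],-89,-0.8]]'; python3 - <<'E'
from h import *
ho=np.load("p.npz")["ho"]; piv=pose(ho,[[.055,-.045,.05]])[0]
p=r.observe()["tool_pos"];v=np.array(p)-piv;print(np.arctan2(v[1],v[0])-ho[2]+np.pi/2,np.hypot(*v[:2]))
E
```

```text
time: 4.15
tool_pos: [0.558, -0.3097, 0.0522]
eef_rot: [[0.203, -0.979, -0.002], [-0.979, -0.203, -0.001], [0.001, 0.002, -1.0]]
contact_force: [-5.8, -3.7, 7.7]
opening: 0.25
gripper_force: 10.0
1.5868560293134388 0.08320451978278888
```

```bash
python3 -m inch '[[[0,0,0],0,0.14],[[0,0,0],0,0.14],[[0,0,0],0,0.14],[[0,0,-2],0,0.14],[[0,0,-4],0,0.14],[[0,0,-4],0,0.14]]'; python3 - <<'E'
from h import *
rk=np.load("p.npz")["rk"]; g=pose(rk,[[-.04,.045,.13]])[0]
print(g,delta(g,rk[2]+np.pi/2),np.round(r.observe()["joint_positions"],2))
a=imaging.snapshot("top");cv2.imwrite("pics/t2.png",a[:,:,::-1])
E
```

```text
time: 4.9
tool_pos: [0.5619, -0.3094, 0.1562]
eef_rot: [[0.204, -0.979, 0.008], [-0.979, -0.204, -0.003], [0.004, -0.007, -1.0]]
contact_force: [-0.7, 0.7, 0.1]
opening: 0.571
gripper_force: 0.0
[0.49258046 0.17372262 0.13      ] ([-19.49, -1.22, 0.97], np.float64(18.0)) [-0.2   0.33 -0.14  0.   -1.09  0.4 ]
```

```bash
python3 -m inch '[[[-19.5,-1.2,0.5],18,0.14],[[-19.5,-1.2,0.5],18,0.14],[[-19.5,-1.2,0.5],18,0.14],[[-19.5,-1.2,0.5],18,0.14],[[-19.5,-1.2,0.5],18,0.14],[[-19.5,-1.2,0.5],18,0.14],[[-19.5,-1.2,0.5],18,0.14],[[-19.5,-1.2,0.5],18,0.14],[[-19.5,-1.2,0.5],18,0.14],[[-19.5,-1.2,0.5],18,0.14],[[-19.5,-1.2,0.5],18,0.14]]'; python3 - <<'E'
from h import *
rk=np.load("p.npz")["rk"]; g=pose(rk,[[-.04,.045,.007]])[0]
print(delta(g,rk[2]+np.pi/2))
c=cam("wrist");im=imaging.snapshot("wrist");cv2.imwrite("pics/w2.png",im[:,:,::-1])
print(proj(c,pose(rk,[[-.06,.029,.04],[-.06,.061,.04],[-.022,.061,.04],[-.022,.029,.04]])).round())
E
```

```text
time: 6.32
tool_pos: [0.4893, 0.1738, 0.1383]
eef_rot: [[-0.111, -0.994, -0.001], [-0.994, 0.111, -0.001], [0.001, 0.001, -1.0]]
contact_force: [-0.3, -0.3, 0.3]
opening: 0.571
gripper_force: 0.0
([-0.01, -0.13, 5.25], np.float64(-0.1))
[[303. 178.]
 [336. 178.]
 [336. 216.]
 [303. 216.]]
```

View pics/w2.png

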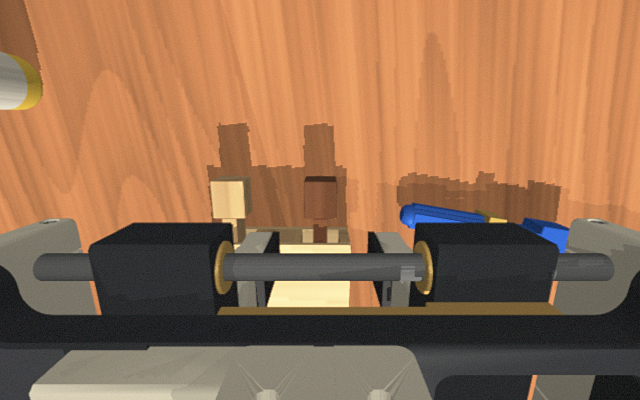

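The wrist view shows the walnut tail block at (304–337, 177–219), matching the prediction of (303–336, 178–216). The beech is well to the left at (230,198). Next I'll descend and grip.

```bash
python3 -m inch '[[[0,-0.13,2],0,0.14],[[0,-0.13,4],0,0.14],[[0,-0.13,5.2],0,0.14],[[0,-0.13,5.2],0,0.14],[[0,-0.13,5.2],0,-0.6],[[0,-0.13,5.2],0,-0.6],[[0,-0.13,5.2],0,-0.6],[[0,-0.13,5.2],0,-0.6]]' 45; python3 - <<'E'
from h import *
rk=np.load("p.npz")["rk"]; s=np.array(r.observe()["tool_pos"])
u=pose([0,0,rk[2]],[[-1,0,0]])[0]
print(delta(s+.14*u+[0,0,.001]),delta(s+.14*u+[0,0,.03]))
E
```

```text
time: 7.38
tool_pos: [0.4935, 0.1749, 0.0098]
eef_rot: [[-0.109, -0.994, 0.002], [-0.994, 0.109, 0.001], [-0.001, -0.002, -1.0]]
contact_force: [1.4, -1.6, 3.7]
opening: 0.354
gripper_force: 45.0
([5.6, -0.0, -0.05], None) ([5.6, -0.01, -1.21], None)
```

```bash
python3 -m inch '[[[0.4,0,-0.04],0,-0.6],[[1,0,-0.04],0,-0.6],[[1.8,0,-0.04],0,-0.6],[[2.6,0,-0.04],0,-0.6],[[3.4,0,-0.04],0,-0.6],[[4.2,0,-0.04],0,-0.6],[[5,0,-0.04],0,-0.6],[[5.5,0,-0.04],0,-0.6],[[5.8,0,-0.04],0,-0.6],[[5.8,0,-0.04],0,-0.6]]'; python3 - <<'E'
from h import *
p=np.load("p.npz");ho=p["ho"];g=pose(ho,[[-.09,0,.03]])[0]  # grip pt: centre at -160 -> grip -90
print(delta(g,ho[2]+np.pi/2))
cv2.imwrite("pics/t3.png",cv2.resize(imaging.snapshot("top")[140:290,190:520,::-1],None,fx=2.4,fy=2.4,interpolation=cv2.INTER_CUBIC))
E
```

```text
time: 8.62
tool_pos: [0.4769, 0.0301, 0.0098]
eef_rot: [[-0.11, -0.994, 0.0], [-0.994, 0.11, 0.0], [-0.0, -0.0, -1.0]]
contact_force: [-0.8, 0.1, -2.7]
opening: 0.355
gripper_force: 45.0
([3.91, -3.72, -0.81], np.float64(-17.0))
```

View pics/t3.png

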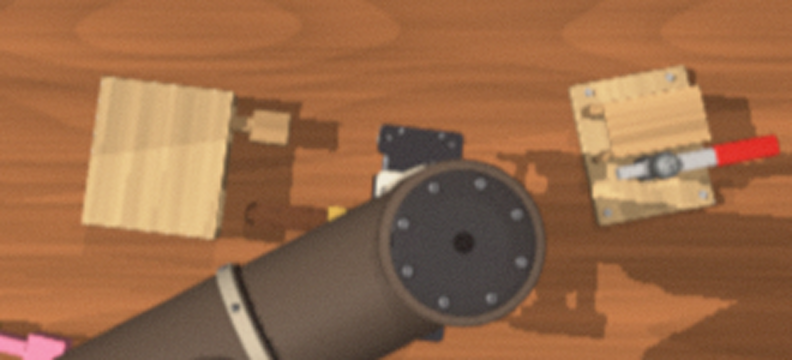

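The picture shows the walnut bar clear of the rack, with the nose tip at about crop (247,213) and the rack front at about 215. The beech is still in its bay, and the handle is fully in line (open) with its grip at crop (748,150). Next I'll carry the bar over, aligned with the holder, and lay it down.

```bash
python3 -m inch '[[[0,0,-0.8],0,-0.6],[[0.6,-0.5,-0.8],-3,-0.6],[[1.4,-1.3,-0.8],-7,-0.6],[[2.2,-2.1,-0.8],-10,-0.6],[[3,-2.9,-0.8],-14,-0.6],[[3.6,-3.4,-0.8],-17,-0.6],[[3.9,-3.7,-0.8],-17,-0.6],[[3.9,-3.7,-0.4],-17,-0.6],[[3.9,-3.7,0],-17,-0.6],[[3.9,-3.7,0.2],-17,-0.6],[[3.9,-3.7,0.28],-17,-0.6],[[3.9,-3.7,0.28],-17,-0.6]]'
```

```text
time: 10.18
tool_pos: [0.558, -0.0764, 0.0028]
eef_rot: [[0.186, -0.983, -0.0], [-0.983, -0.186, 0.0], [-0.0, 0.0, -1.0]]
contact_force: [-0.6, 0.7, 0.1]
opening: 0.358
gripper_force: 45.0
```

```bash
python3 -m inch '[[[0,0,0],0,0.2],[[0,0,0],0,0.2],[[0,0,0],0,0.2],[[0,0,-2],0,0.2],[[0,0,-4],0,0.2],[[-2.4,0,-6],0,0.2],[[-4.6,0,-6],0,0.2],[[-4.6,0,-6],0,0.2],[[-4.6,0,-6],0,0.2]]'; python3 - <<'E'
from h import *
ho=np.load("p.npz")["ho"]
c=cam("wrist");im=imaging.snapshot("wrist");cv2.imwrite("pics/w4.png",im[:,:,::-1])
b=[*pose(ho,[[-.16,0,0]])[0][:2],ho[2]+np.pi];print(b)
print(proj(c,pose(b,[[-.09,-.016,.032],[-.09,.016,.032],[-.052,.016,.032],[-.013,-.016,.032],[.005,.016,.032]])).round().tolist(), proj(c,pose(ho,[[0,-.0255,.012],[0,.0255,.012]])).round().tolist())
E
```

```text
time: 11.3
tool_pos: [0.5366, 0.0368, 0.1529]
eef_rot: [[0.187, -0.982, 0.0], [-0.982, -0.187, 0.0], [-0.0, -0.0, -1.0]]
contact_force: [-0.2, 0.9, 0.3]
opening: 0.602
gripper_force: 0.0
[np.float64(0.5456482652148991), np.float64(-0.008537365144974163), np.float64(1.7570662661154768)]
[[306.0, 49.0], [340.0, 49.0], [339.0, 93.0], [306.0, 134.0], [338.0, 153.0]] [[350.0, -28.0], [296.0, -28.0]]
```

View pics/w4.png

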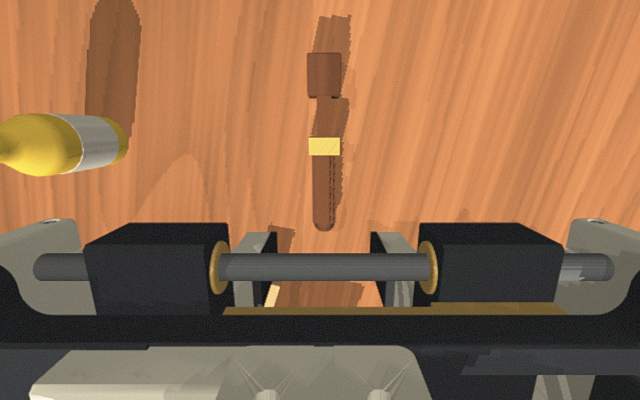

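The wrist view shows the bar lying flat and separate. The tail block is at cols 307–341 with its far edge at row 53, and the collar is at (309–340, 137–155). I'll fit these for the actual pose.

```bash
python3 - <<'E'
from h import *
ho=np.load("p.npz")["ho"]
im=cv2.imread("pics/w4.png"); hsv=cv2.cvtColor(im,cv2.COLOR_BGR2HSV)
m=cv2.inRange(hsv,(22,90,150),(35,255,255));m[:,:250]=0;m[:,400:]=0;m[200:]=0
print("brass",cv2.boundingRect(m))
g=im[:,:,2].astype(int)
for y in(60,75,90): print(y,g[y,300:350].tolist())
print(g[40:60,318:330].mean(1).round().tolist())
c=cam("wrist");b0=[.5456,-.0085,1.757]
x,y,w,h=cv2.boundingRect(m)
uv=np.array([[307.5,53],[341,53],[x,y],[x+w,y]])
b,e=fit(c,[[-.09,-.016,.032],[-.09,.016,.032],[-.013,-.016,.032],[-.013,.016,.032]],uv,b0);print(b,e.round(1).tolist())
print("in holder:",pose([0,0,-ho[2]],[[b[0]-ho[0],b[1]-ho[1],0]]).round(4),np.degrees(b[2]-ho[2]-np.pi))
np.savez("b.npz",b=b); n=pose(b,[[.042,0,.1]])[0];print(delta([n[0],n[1],.003],b[2]+np.pi/2))
E
```

```text
brass (309, 138, 30, 17)
60 [216, 213, 217, 216, 222, 218, 202, 142, 133, 134, 133, 138, 134, 137, 135, 133, 138, 130, 140, 141, 136, 136, 136, 140, 136, 136, 130, 130, 122, 120, 116, 121, 124, 119, 122, 124, 121, 121, 126, 115, 112, 136, 162, 159, 160, 166, 165, 166, 189, 233]
75 [217, 218, 217, 220, 220, 217, 197, 146, 126, 139, 134, 138, 136, 135, 133, 132, 131, 139, 141, 138, 139, 139, 141, 139, 140, 135, 132, 127, 128, 124, 122, 119, 122, 119, 121, 123, 118, 120, 125, 119, 113, 135, 146, 145, 165, 207, 214, 216, 215, 219]
90 [218, 218, 217, 214, 222, 220, 208, 156, 130, 139, 136, 140, 140, 138, 131, 132, 132, 131, 137, 137, 144, 142, 138, 138, 139, 139, 135, 127, 123, 121, 122, 119, 123, 126, 124, 125, 126, 123, 123, 111, 120, 176, 221, 219, 216, 215, 209, 201, 208, 205]
[161.0, 160.0, 160.0, 161.0, 160.0, 160.0, 161.0, 160.0, 160.0, 160.0, 162.0, 163.0, 138.0, 112.0, 132.0, 136.0, 136.0, 134.0, 135.0, 135.0]
[ 0.54343555 -0.00620371  1.75662274] [[-0.5, 0.1], [0.5, 0.2], [-1.1, -0.1], [1.1, -0.1]]
in holder: [[-0.1627 -0.0017  0.    ]] -0.025412371205360256
([0.03, 0.04, 5.98], np.float64(0.1))
```

```bash
python3 -m inch '[[[0,0.04,2],0,0.2],[[0,0.04,4],0,0.2],[[0,0.04,5.9],0,0.2],[[0,0.04,5.97],0,0.2],[[0,0.04,5.97],0,-0.7],[[0,0.04,5.97],0,-0.7],[[0,0.04,5.97],0,-0.7],[[0,0.04,5.97],0,-0.7],[[0,0.04,5.97],0,-0.7]]' 55; python3 - <<'E'
from h import *
ho=np.load("p.npz")["ho"];s=r.observe();z=s["tool_pos"][2]
for x in(-.205,-.15,-.13,-.1,-.06,-.032): print(x,delta(pose(ho,[[x,0,z+.014]])[0],ho[2]+np.pi/2))
E
```

```text
time: 12.48
tool_pos: [0.5359, 0.0363, 0.0039]
eef_rot: [[0.186, -0.983, 0.001], [-0.983, -0.186, 0.0], [-0.0, -0.001, -1.0]]
contact_force: [-0.2, -0.1, 0.4]
opening: 0.16
gripper_force: 0.0
-0.205 ([0.03, -0.05, -0.56], np.float64(0.0))
-0.15 ([2.23, -0.05, -0.56], np.float64(0.0))
-0.13 ([3.03, -0.05, -0.56], np.float64(0.0))
-0.1 ([4.23, -0.05, -0.56], np.float64(0.0))
-0.06 ([5.83, -0.05, -0.56], np.float64(0.0))
-0.032 ([6.95, -0.04, -0.56], np.float64(0.0))
```

The grip reads 14 mm wide with no force, so the nose isn't held. I'll look before doing anything else.

```bash
python3 - <<'E'
from h import *
c=cam("wrist");im=imaging.snapshot("wrist");cv2.imwrite("pics/w5.png",im[:,:,::-1])
b=np.load("b.npz")["b"];print(r.observe()["opening"],r.observe()["gripper_force"],"tail,collar,tip:",proj(c,pose(b,[[-.09,0,.032],[-.013,0,.032],[.09,0,.016]])).round().tolist(),proj(c,[r.observe()["tool_pos"]]))
E
```

```text
0.15264756513422678 0.0 tail,collar,tip: [[325.0, -27.0], [324.0, 149.0], [324.0, 308.0]] [[323.20770638 233.47593913]]
```

View pics/w5.png

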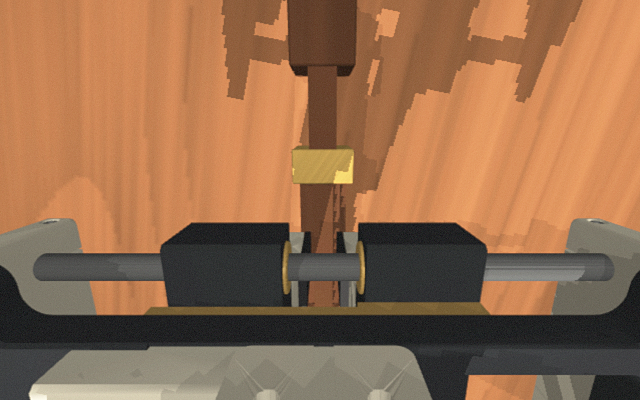

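The picture shows the bar unmoved, with the collar at (292–353, 147–184) as predicted and the nose running between the fingers. I'll compare the expected and seen nose width numerically.

```bash
python3 - <<'E'
from h import *
c=cam("wrist");b=np.load("b.npz")["b"];im=cv2.imread("pics/w5.png")
print("cam",c[1].round(3))
for x in(.012,.02,.03,.042): print(x,proj(c,pose(b,[[x,-.013,.0214],[x,.013,.0214],[x,-.0054,.029],[x,.0054,.029]])).round().tolist())
for y in(192,205,218,285,298): print(y,[tuple(int(v) for v in p) for p in im[y,284:364:3,::-1]])
s=r.observe();R=np.array(s["eef_rot"]);t=np.array(s["tool_pos"])
for d in(0,.019,.04): print("pad",d,proj(c,[t+R@[0,k*.0067,-d] for k in(-1,1)]).round().tolist())
E
```

```text
cam [ 0.549 -0.031  0.185]
0.012 [[301.0, 193.0], [347.0, 193.0], [314.0, 196.0], [334.0, 196.0]]
0.02 [[301.0, 206.0], [347.0, 206.0], [314.0, 210.0], [334.0, 210.0]]
0.03 [[301.0, 223.0], [346.0, 223.0], [314.0, 227.0], [334.0, 227.0]]
0.042 [[302.0, 242.0], [346.0, 242.0], [314.0, 247.0], [333.0, 247.0]]
192 [(221, 145, 95), (211, 138, 89), (205, 137, 87), (224, 147, 93), (223, 146, 95), (218, 142, 91), (98, 60, 40), (99, 63, 41), (106, 66, 47), (101, 62, 40), (99, 66, 46), (104, 68, 48), (103, 69, 51), (101, 63, 43), (103, 67, 45), (101, 67, 48), (137, 87, 62), (137, 88, 60), (151, 95, 66), (130, 83, 53), (143, 92, 60), (137, 91, 56), (141, 92, 60), (139, 92, 59), (142, 92, 56), (144, 93, 59), (151, 101, 67)]
205 [(214, 141, 89), (202, 132, 83), (210, 135, 86), (221, 149, 96), (230, 157, 102), (226, 147, 92), (97, 61, 42), (99, 63, 44), (105, 71, 47), (105, 69, 48), (101, 67, 48), (105, 70, 50), (101, 66, 47), (101, 66, 46), (98, 66, 43), (145, 96, 64), (128, 83, 50), (134, 84, 58), (150, 96, 68), (124, 77, 52), (121, 75, 52), (143, 97, 64), (141, 97, 63), (173, 118, 74), (220, 1
[... 697 characters left out ...]
6, 56), (117, 77, 51), (144, 93, 66), (50, 40, 34), (88, 86, 83), (81, 78, 79), (82, 78, 77), (108, 105, 92), (140, 135, 116), (83, 72, 54), (104, 90, 51), (181, 145, 80)]
298 [(27, 22, 25), (35, 31, 32), (28, 26, 26), (134, 130, 115), (128, 124, 109), (40, 39, 42), (48, 49, 48), (41, 38, 41), (98, 65, 47), (143, 89, 63), (139, 92, 63), (136, 89, 58), (135, 88, 54), (134, 88, 58), (136, 89, 61), (134, 89, 55), (110, 69, 45), (142, 94, 64), (122, 78, 53), (81, 81, 79), (82, 76, 72), (83, 81, 79), (133, 130, 112), (147, 143, 124), (22, 26, 22), (24, 24, 25), (29, 28, 30)]
pad 0 [[313.0, 234.0], [333.0, 234.0]]
pad 0.019 [[312.0, 245.0], [335.0, 245.0]]
pad 0.04 [[310.0, 261.0], [336.0, 261.0]]
```

```bash
for i in 1 2; do python3 -m inch '[[[0,0,0],0,-1]]' 20 | grep -E "force|open"; done; python3 -m inch '[[[0,0,0],0,0.2],[[0,0,0],0,0.2],[[0,0,0],0,0.2],[[0,0,0],0,0.2],[[0,0,0],0,0.2],[[0,0,-2],0,0.2],[[0,0,-4],0,0.2],[[-1.5,0,-6],0,0.2],[[-1.5,0,-6],0,0.2]]';  python3 - <<'E'
from h import *
im=imaging.snapshot("wrist")[:,:,::-1];cv2.imwrite("pics/w6f.png",im);c=cam("wrist");b=np.load("b.npz")["b"]
cv2.imwrite("pics/w6.png",cv2.resize(im[0:320,220:430],None,fx=1.8,fy=1.8))
print(proj(c,pose(b,[[-.09,-.016,.032],[-.09,.016,.032],[-.013,-.016,.032],[-.013,.016,.032],[.09,0,.016]])).round().tolist())
cv2.imwrite("pics/s6.png",imaging.snapshot("scene")[:,:,::-1])
sc=cam("scene");print(proj(sc,pose(b,[[-.09,0,.032],[.09,0,.016]])).round())
S=cv2.imread("pics/s6.png");cv2.imwrite("pics/v9.png",np.hstack([cv2.resize(im[20:260,240:410],(420,593)),cv2.resize(S[160:300,230:320],(380,593),interpolation=cv2.INTER_CUBIC)]))
E
```

```text
contact_force: [0.2, 0.8, -0.4]
opening: 0.113
gripper_force: 20.0
contact_force: [-0.0, 0.8, 0.5]
opening: 0.116
gripper_force: 20.0
time: 13.9
tool_pos: [0.5312, 0.0754, 0.1581]
eef_rot: [[0.188, -0.982, 0.008], [-0.982, -0.188, 0.003], [-0.002, -0.008, -1.0]]
contact_force: [0.4, 0.4, -0.3]
opening: 0.601
gripper_force: 0.0
[[308.0, 6.0], [343.0, 7.0], [309.0, 97.0], [342.0, 97.0], [325.0, 196.0]]
[[255. 184.]
 [313. 210.]]
```

View pics/v9.png

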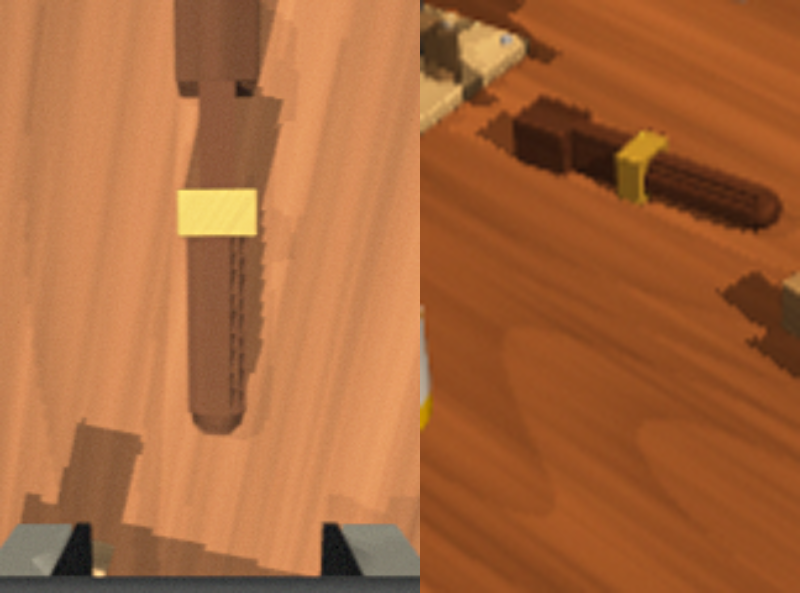

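The picture shows the bar is fine and the nose is in place. But the fingers met at about 10 mm, which is the width of the nose's top facet. Their ends also look about 25 mm shallower in the image than the stated TCP. So the fingers seem to end short of the TCP. I'll check this by going down in small steps while watching the force.

```bash
python3 -m inch '[[[1.5,0,2],0,0.2],[[1.5,0,4],0,0.2],[[1.5,0,6],0,0.2],[[1.5,0,6.0],0,0.2]]' | grep -E "tool|contact"
python3 -m inch '[[[0,0,0.1],0,0.2],[[0,0,0.1],0,0.2]]' | grep -E "tool|contact"
python3 -m inch '[[[0,0,0.1],0,0.2],[[0,0,0.1],0,0.2]]' | grep -E "tool|contact"
python3 -m inch '[[[0,0,0.1],0,0.2],[[0,0,0.1],0,0.2]]' | grep -E "tool|contact"
```

```text
tool_pos: [0.5316, 0.0339, -0.0008]
contact_force: [0.9, -0.8, 0.4]
tool_pos: [0.537, 0.0366, 0.0027]
contact_force: [-0.8, -0.1, 0.4]
tool_pos: [0.5361, 0.0364, -0.0008]
contact_force: [0.1, 0.3, -0.1]
tool_pos: [0.5356, 0.0362, -0.0041]
contact_force: [0.9, -0.4, 0.4]
```

There's no contact at TCP z = -4 mm, so the fingers do end above the nominal TCP. I'll keep going carefully.

```bash
for i in 1 2 3 ; do python3 -m inch '[[[0,0,0.14],0,0.2],[[0,0,0.14],0,0.2]]' | grep -E "tool|contact"; done; python3 -m inch '[[[0,0,0.08],0,0.2],[[0,0,0.08],0,0.2]]' | grep -E "tool|contact"
```

```text
tool_pos: [0.5355, 0.0361, -0.0079]
contact_force: [-0.8, -0.6, 0.4]
tool_pos: [0.5355, 0.0361, -0.0113]
contact_force: [0.5, 1.0, 0.3]
tool_pos: [0.5355, 0.0361, -0.0148]
contact_force: [-0.4, 1.3, 0.5]
tool_pos: [0.5357, 0.0361, -0.0166]
contact_force: [0.1, 0.0, -0.9]
```

```bash
python3 -m inch '[[[0,0,0.12],0,0.2],[[0,0,0.12],0,-0.7],[[0,0,0.12],0,-0.7],[[0,0,0.12],0,-0.7],[[0,0,0.12],0,-0.7],[[0,0,0.12],0,-0.7],[[0,0,0.12],0,-0.7]]' 55; python3 - <<'E'
from h import *
ho=np.load("p.npz")["ho"];s=r.observe();z=s["tool_pos"][2]
print(pose([0,0,-ho[2]],[np.array(s["tool_pos"])-[ho[0],ho[1],0]]))
for x in(-.205,-.15,-.13,-.032): print(x,delta(pose(ho,[[x,0,z+.0145]])[0],ho[2]+np.pi/2))
E
```

```text
time: 17.12
tool_pos: [0.5358, 0.0362, -0.0194]
eef_rot: [[0.186, -0.983, 0.0], [-0.983, -0.186, 0.0], [-0.0, -0.0, -1.0]]
contact_force: [0.5, 0.3, 0.6]
opening: 0.289
gripper_force: 55.0
[[-0.20577518 -0.00139739 -0.0194431 ]]
-0.205 ([0.03, -0.06, -0.58], np.float64(0.0))
-0.15 ([2.23, -0.05, -0.58], np.float64(0.0))
-0.13 ([3.03, -0.05, -0.58], np.float64(0.0))
-0.032 ([6.95, -0.05, -0.58], np.float64(0.0))
```

The fingers now hold the full 26 mm nose. I'll lift the bar and bring the tail to just short of the mouth, then check the alignment.

```bash
python3 -m inch '[[[0,0,-0.3],0,-0.7],[[0,0,-0.58],0,-0.7],[[0.5,-0.05,-0.58],0,-0.7],[[1.1,-0.05,-0.58],0,-0.7],[[1.7,-0.05,-0.58],0,-0.7],[[2.2,-0.05,-0.58],0,-0.7],[[2.4,-0.05,-0.58],0,-0.7],[[2.4,-0.05,-0.58],0,-0.7],[[2.4,-0.05,-0.58],0,-0.7]]'; python3 - <<'E'
from h import *
ho=np.load("p.npz")["ho"];s=r.observe();t=np.array(s["tool_pos"])
print(pose([0,0,-ho[2]],[t-[ho[0],ho[1],0]]).round(4))
c=cam("wrist");w=imaging.snapshot("wrist")[:,:,::-1];a=cam("top");A=imaging.snapshot("top")[:,:,::-1];S=imaging.snapshot("scene")[:,:,::-1]
cv2.imwrite("pics/w7.png",w);cv2.imwrite("pics/t7.png",A);cv2.imwrite("pics/s7.png",S)
cv2.imwrite("pics/v10.png",np.vstack([np.hstack([cv2.resize(w[0:215,215:430],(300,300)),cv2.resize(A[150:250,350:500],(450,300),interpolation=cv2.INTER_CUBIC)]),cv2.resize(S[140:240,170:420],(750,300),interpolation=cv2.INTER_CUBIC)]))
b=[*pose(ho,[[-.157,0,0]])[0][:2],ho[2]+np.pi]
u=.0145
for n,cc in(("w",c),("s",cam("scene"))):
  print(n,proj(cc,pose(b,[[-.052,-.016,u+.032],[-.052,.016,u+.032],[-.013,-.016,u+.032],[-.013,.016,u+.032]])).round(1).tolist(),proj(cc,pose(b,[[-.09,y,z+u] for y,z in((-.016,0),(.016,0),(-.016,.032),(.016,.032))])).round(1).tolist())
E
```

```text
time: 18.25
tool_pos: [0.5481, -0.0223, -0.005]
eef_rot: [[0.186, -0.983, 0.0], [-0.983, -0.186, 0.0], [-0.0, -0.0, -1.0]]
contact_force: [-0.0, -0.6, -3.1]
opening: 0.29
gripper_force: 55.0
[[-1.46e-01 -1.00e-04 -5.00e-03]]
w [[287.1, 187.9], [358.9, 188.0], [289.5, 267.8], [356.3, 267.8]] [[292.1, 103.3], [353.9, 103.4], [284.4, 97.8], [361.8, 97.9]]
s [[260.2, 185.9], [267.4, 180.2], [272.8, 190.3], [279.9, 184.5]] [[249.2, 192.0], [256.4, 186.3], [248.3, 181.8], [255.7, 176.2]]
```

View pics/v10.png

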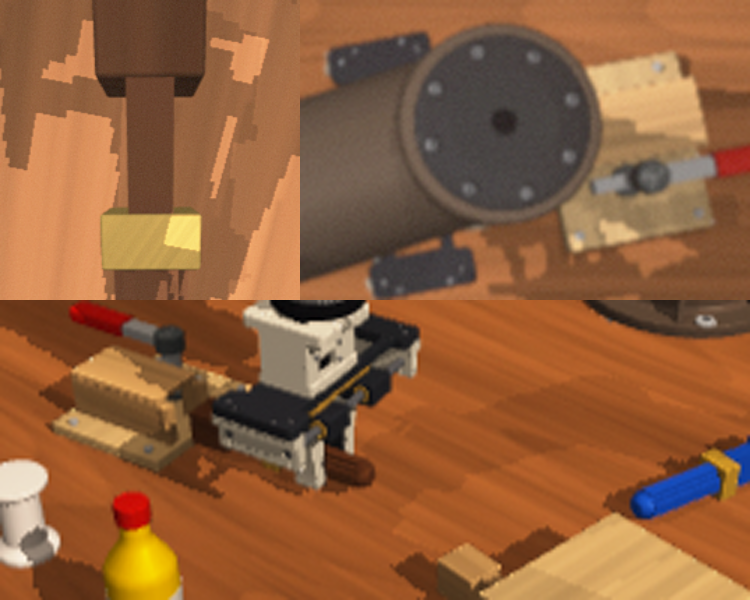

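The views show the bar held by the nose, with the tail just short of the mouth and looking in line. I used the wrong bar centre in that prediction, so I'll recompute it. The tail block's near edge is at wrist cols 282–362, row 56, and the collar is at cols 287–359, rows 151–193.

```bash
python3 - <<'E'
from h import *
ho=np.load("p.npz")["ho"]; c=cam("wrist");w=cv2.imread("pics/w7.png")
b=[*pose(ho,[[-.104,0,0]])[0][:2],ho[2]+np.pi];u=.0145
print(proj(c,pose(b,[[x,y,u+.032] for x in(-.052,-.013,.005) for y in(-.016,.016)])).round(1).tolist())
hsv=cv2.cvtColor(w,cv2.COLOR_BGR2HSV);m=cv2.inRange(hsv,(20,90,100),(35,255,255));m[:,:250]=0;m[:,400:]=0;m[215:]=0;print(cv2.boundingRect(m))
for y in(20,40,50):
  g=w[y,:,2].astype(int);print(y,g[274:294].tolist(),g[352:372].tolist())
print(w[44:72,320,2].tolist())
E
```

```text
[[283.4, 57.7], [363.3, 57.9], [286.3, 155.8], [360.1, 156.0], [287.5, 196.2], [358.8, 196.3]]
(287, 149, 72, 45)
20 [216, 214, 205, 206, 208, 209, 211, 187, 86, 84, 99, 106, 105, 101, 99, 105, 101, 106, 100, 101] [94, 94, 88, 93, 87, 95, 101, 90, 85, 81, 100, 149, 148, 144, 144, 141, 143, 142, 147, 142]
40 [207, 209, 210, 208, 210, 209, 211, 205, 154, 83, 89, 101, 107, 100, 99, 98, 103, 103, 101, 99] [97, 92, 96, 94, 91, 93, 93, 95, 86, 83, 113, 148, 144, 147, 144, 147, 142, 143, 145, 145]
50 [211, 209, 211, 211, 209, 214, 214, 217, 197, 109, 85, 96, 97, 102, 105, 100, 101, 103, 100, 100] [98, 96, 91, 93, 92, 93, 94, 97, 82, 94, 133, 147, 145, 143, 143, 145, 147, 144, 146, 144]
[102, 108, 104, 106, 99, 101, 108, 99, 94, 87, 75, 92, 107, 105, 109, 102, 104, 107, 109, 109, 110, 102, 107, 107, 104, 112, 108, 105]
```

Alignment is within 1 mm and the bar is level. I'll insert it in stages and watch the force.

```bash
python3 -m inch '[[[0.3,0,0],0,-0.7],[[0.6,0,0],0,-0.7],[[0.9,0,0],0,-0.7],[[1.2,0,0],0,-0.7],[[1.5,0,0],0,-0.7],[[1.5,0,0],0,-0.7]]' | grep -E "tool|contact|open"
python3 -m inch '[[[0.3,0,0],0,-0.7],[[0.6,0,0],0,-0.7],[[0.9,0,0],0,-0.7],[[1.2,0,0],0,-0.7],[[1.2,0,0],0,-0.7]]' | grep -E "tool|contact|open"
```

```text
tool_pos: [0.5551, -0.06, -0.005]
contact_force: [-0.4, 0.6, -1.7]
opening: 0.289
tool_pos: [0.5607, -0.0895, -0.005]
contact_force: [0.2, -0.8, -3.0]
opening: 0.292
```

```bash
python3 -m inch '[[[0.3,0,0],0,-0.7],[[0.6,0,0],0,-0.7],[[0.9,0,0],0,-0.7],[[1.2,0,0],0,-0.7],[[1.5,0,0],0,-0.7],[[1.65,0,0],0,-0.7],[[1.65,0,0],0,-0.7]]' | grep -E "tool|contact|open"
python3 -m inch '[[[0.1,0,0],0,-0.7],[[0.2,0,0],0,-0.7],[[0.2,0,0],0,-0.7]]' | grep -E "tool|contact|open"
python3 -c "
from h import *
ho=np.load('p.npz')['ho'];print(pose([0,0,-ho[2]],[np.array(r.observe()['tool_pos'])-[ho[0],ho[1],0]]).round(4))"
```

```text
tool_pos: [0.5683, -0.1297, -0.0051]
contact_force: [-0.4, -0.3, -1.5]
opening: 0.292
tool_pos: [0.5692, -0.1335, -0.0052]
contact_force: [-0.9, 5.7, -2.3]
opening: 0.291
[[-0.0329 -0.     -0.0052]]
```

There's contact at exactly the expected depth. A small extra push, then lower the bar onto the floor and release.

```bash
python3 -m inch '[[[0.1,0,0],0,-0.7],[[0.1,0,0.08],0,-0.7],[[0.05,0,0.08],0,-0.7],[[0.02,0,0.08],0,0.1],[[0,0,0.08],0,0.1],[[0,0,0.08],0,0.1],[[0,0,-1],0,0.1],[[0,0,-3],0,0.1],[[0,0,-5],0,0.1],[[0,0,-5],0,0.1]]'; python3 - <<'E'
from h import *
ho=np.load("p.npz")["ho"]; print(delta(pose(ho,[[.1375,-.045,.13]])[0],ho[2]+np.pi/2))
c=cam("wrist");w=imaging.snapshot("wrist")[:,:,::-1];cv2.imwrite("pics/w8.png",w)
b=[*pose(ho,[[.01,0,0]])[0][:2],ho[2]+np.pi];u=.012
hsv=cv2.cvtColor(w,cv2.COLOR_BGR2HSV);m=cv2.inRange(hsv,(20,130,130),(32,255,255));m[:,:280]=0;m[:,370:]=0;m[225:]=0;print(cv2.boundingRect(m))
print(proj(c,pose(b,[[x,y,u+.032] for x in(-.013,.005) for y in(-.016,.016)])).round(1).tolist())
E
```

```text
time: 22.28
tool_pos: [0.5723, -0.1348, 0.1248]
eef_rot: [[0.186, -0.982, 0.009], [-0.983, -0.186, -0.0], [0.002, -0.008, -1.0]]
contact_force: [-0.5, -0.5, -1.3]
opening: 0.552
gripper_force: 0.0
([6.74, 1.92, -0.21], np.float64(0.1))
(310, 156, 36, 7)
[[308.5, 142.0], [345.5, 142.1], [308.8, 162.8], [345.0, 162.9]]
```

The collar's visible strip (rows 156–163) matches the fully home position. Next is the handle.

```bash
python3 -m inch '[[[6.74,1.92,-0.3],0,0.1],[[6.74,1.92,-0.3],0,0.1],[[6.74,1.92,-0.3],0,0.1],[[6.74,1.92,-0.3],0,0.1],[[6.74,1.92,-0.3],0,0.1],[[6.74,1.92,1],0,0.1],[[6.74,1.92,2.4],0,0.1],[[6.74,1.92,3.6],0,0.1],[[6.74,1.92,3.6],0,0.1]]' | grep -E "tool|contact|open"
python3 -m inch '[[[0,0,0],0,-0.8],[[0,0,0],0,-0.8],[[0,0,0],0,-0.8],[[0,0,0],0,-0.8],[[0,0,0],0,-0.8]]' 15; python3 - <<'E'
from h import *
ho=np.load("p.npz")["ho"]; piv=pose(ho,[[.055,-.045,0]])[0]
s=r.observe();p=np.array(s["tool_pos"]);v=p-piv;a0=np.arctan2(v[1],v[0]);print(a0-ho[2]+np.pi/2,np.hypot(*v[:2]))
for t in list(range(9,91,9))+[92]:
    a=a0-np.radians(t);print(t,delta([*(piv+.0825*np.array([np.cos(a),np.sin(a),0]))[:2],p[2]])[0])
E
```

```text
tool_pos: [0.5516, -0.307, 0.0275]
contact_force: [0.3, -0.6, 1.0]
opening: 0.549
time: 24.08
tool_pos: [0.5548, -0.3091, 0.0314]
eef_rot: [[0.186, -0.983, 0.003], [-0.983, -0.186, -0.001], [0.001, -0.003, -1.0]]
contact_force: [1.5, 1.7, 6.9]
opening: 0.253
gripper_force: 15.0
1.5509114645723763 0.08210924043962864
9 [-0.04, 0.52, -0.0]
18 [-0.17, 1.02, -0.0]
27 [-0.37, 1.49, -0.0]
36 [-0.65, 1.93, -0.01]
45 [-1.0, 2.31, -0.01]
54 [-1.4, 2.64, -0.01]
63 [-1.85, 2.9, -0.01]
72 [-2.33, 3.09, -0.01]
81 [-2.83, 3.2, -0.01]
90 [-3.35, 3.23, -0.01]
92 [-3.47, 3.23, -0.01]
```

```bash
python3 -m inch '[[[-0.04,0.52,0],9,-0.8],[[-0.17,1.02,0],18,-0.8],[[-0.37,1.49,0],27,-0.8],[[-0.65,1.93,0],36,-0.8],[[-1.0,2.31,0],45,-0.8],[[-1.4,2.64,0],54,-0.8],[[-1.85,2.9,0],63,-0.8],[[-2.33,3.09,0],72,-0.8],[[-2.83,3.2,0],81,-0.8],[[-3.35,3.23,0],90,-0.8],[[-3.35,3.23,0],90,-0.8]]'; python3 -c "
from h import *
ho=np.load('p.npz')['ho'];piv=pose(ho,[[.055,-.045,0]])[0];v=np.array(r.observe()['tool_pos'])-piv;print(np.arctan2(v[1],v[0])-ho[2]+np.pi/2,np.hypot(*v[:2]))"
```

```text
time: 25.45
tool_pos: [0.4623, -0.2435, 0.0315]
eef_rot: [[-0.982, -0.186, 0.007], [-0.186, 0.982, -0.004], [-0.006, -0.005, -1.0]]
contact_force: [8.4, -13.4, -2.9]
opening: 0.249
gripper_force: 15.0
0.005917905763280107 0.08045243884944517
```

```bash
python3 -m inch '[[[0,0.1,0],0,-0.8],[[0,0.1,0],0,-0.8],[[0,0.1,0],0,-0.8]]' | grep -E "tool|contact"; python3 -m inch '[[[0,0,0],0,0],[[0,0,0],0,0],[[0,0,0],0,0],[[0,0,-2],0,0],[[0,0,-4],0,0],[[0,0,-6],0,0],[[6,0,-6],0,0],[[10,-4,-6],0,0],[[10,-4,-6],0,0],[[10,-4,-6],0,0],[[10,-4,-6],0,0]]'; python3 - <<'E'
from h import *
A=imaging.snapshot("top")[:,:,::-1];cv2.imwrite("pics/t9.png",A);T0=cv2.imread("pics/top0.png")
ho=np.load("p.npz")["ho"];c=cam("top")
def red(im):
  h=cv2.cvtColor(im,cv2.COLOR_BGR2HSV);m=(cv2.inRange(h,(0,180,130),(6,255,255))|cv2.inRange(h,(175,180,130),(180,255,255)));m[:,:420]=0;m[:,540:]=0;m[:150]=0;m[300:]=0
  ys,xs=np.nonzero(m);return xs.mean(),ys.mean(),len(xs)
piv=pose(ho,[[.055,-.045,.077]])[0]
for im in(T0,A):
  u=red(im);v=plane(c,u[:2],.077)-piv;print(u,np.arctan2(v[1],v[0])-ho[2]+np.pi/2,np.hypot(*v[:2]))
h=cv2.cvtColor(A,cv2.COLOR_BGR2HSV)
for n,l in(("nose",[-.08,0,.041]),("nosept",[-.04,0,.041]),("collar",[.008,0,.044])):
  u=proj(c,pose(ho,[l]))[0];print(n,u.round(1),A[int(round(u[1])),int(round(u[0]))][::-1])
d=cv2.absdiff(A,T0).max(2)
for n,(x,y,w,k) in dict(glue=(340,90,35,40),spool=(410,100,35,35),beech=(285,183,30,20)).items(): print(n,(d[y:y+k,x:x+w]>40).sum())
E
```

```text
tool_pos: [0.4622, -0.2432, 0.0315]
contact_force: [10.1, -28.7, -10.4]
time: 27.2
tool_pos: [0.2283, -0.3843, 0.1799]
eef_rot: [[-0.983, -0.184, -0.0], [-0.184, 0.983, 0.001], [0.0, 0.001, -1.0]]
contact_force: [0.4, 0.5, 0.6]
opening: 0.499
gripper_force: 0.0
(np.float64(475.30075187969925), np.float64(243.16165413533835), 266) 0.02167554319195819 0.08182842532198398
(np.float64(473.99245283018865), np.float64(243.41132075471697), 265) -0.016883733022183822 0.08183130939267715
nose [404.7 201.8] [103  64  42]
nosept [420.6 198.8] [111  67  43]
collar [440.  195.2] [193 151  71]
glue 0
spool 0
beech 0
```

The handle is hard against its closed stop, the bar is home, and the bystanders haven't moved.

```bash
python3 -c "
from cell import workorder
print(workorder.sign_off())"
```

```text
the job is handed in; nothing more can be done
None
```

The job is handed in at about 27 s of the 72 s: the walnut bar is home in the holder, shank first, with the red handle closed against its stop, the gripper is clear of everything, and the beech bar, glue and spool show no movement in the before/after pictures; my first regrip closed only on the top of the nose, because the fingers end about 25 mm short of the stated tool point, so I opened, went lower and gripped it properly.

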